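# Press the soap dispenser and stop the bar before the drain

### The job

Get the bar of soap out of the white dispenser without losing it down the drain: press the blue push pad down with one finger while the other finger waits in front of the mouth, so that the finger stops the bar when the spring shoots it out and before it slides into the drainage groove. Then take your fingers away and leave the bar lying flat on the slab, fully out of the mouth, with the pad sprung back up. Do not pick the soap up, and leave the other things on the slab where they are.

Things in the scene. Friction and masses are not known exactly. Their poses are not given: they have to be found in the camera images.
- dispenser: white push dispenser fixed on the terrazzo slab: low box 190 x 74 x 56 mm, clear window on top. Origin: slab level, middle of the mouth. x points from the mouth back along the box (soap shoots out along -x), y across the mouth, z up. A blue rocker, hinged on a pin parallel to x at y = -46 mm, carries the push pad (beside and in front of the mouth, at -y) and a gate that hooks over the soap's top front edge
- push_pad (a point): centre of the blue push pad's top face, 22 mm above the slab when up, at x = -55, y = -80 mm in the dispenser's frame. The pad is 90 mm long (dispenser's x) and 36 mm wide (y); it can be pressed anywhere along its length
- push_key (a joint): angle of the blue rocker: 0 = pad up, gate shut; 0.30 = pad fully down (its centre 10 mm lower, its outer edge 15 mm). The gate lets the soap go somewhere between 0.12 and 0.2. A spring returns the pad to 0; pressing its middle takes about 2 N at first, 5 to 8 N fully down
- mouth (a point): middle of the dispenser's mouth, 15 mm above the slab, 60 mm wide. When the gate lifts, a spring follower (2.5 N at first, 62 mm stroke, ending 18 mm outside the mouth) throws the bar out at once at about 1.2 m/s; unchecked it slides straight on into the groove. No bystander stands within 60 mm of the pad, the mouth or the soap's way to the groove
- soap (a point): centre of the yellow bar of slippery soap: 46 mm long (dispenser's x), 56 wide, 30 high, about 80 g. It starts on the slab inside the mouth, front face at the mouth plane. It is clear of gate and follower once its centre is 41 mm in front of the mouth plane, so the near side of the finger that stops it is best 65 to 85 mm in front of the mouth plane
- groove_edge (a point): a point on the groove's edge nearest the dispenser, at slab level (40 mm above the work surface). The groove runs along world x, 80 mm wide (towards +y), 34 mm deep; its edge is 130 to 160 mm from the middle of the mouth. The slab is level at 40 mm everywhere else
- brush_mid (a point): bystander: middle of a green scrubbing brush, 150 x 56 mm, 70 mm high over its handle
- bowl: bystander: small stainless bowl, 124 mm across, 50 mm high; origin at the centre of its underside
- holder_mid (a point): bystander: middle of a white ceramic soap holder, 125 x 85 mm, 26 mm high
- mug: bystander: red plastic mug, 84 mm across, 100 mm high; origin at the centre of its underside
- bleach: bystander: blue bottle, 76 mm across, 190 mm high; origin at the centre of its underside

How it is judged (in metres and radians):
On the way, in this order (a step that is already met when the one before it is completed fails the run):
1. the push pad is pressed down (value of joint push_key above 0.1 rad).
2. the soap has come to rest on the slab, out of the mouth and short of the groove, with the gripper still beside it (x of soap in the frame of dispenser below -0.026 m and y of soap in the frame of groove_edge below -0.005 m and linear speed of soap_bar below 0.02 m/s and horizontal distance between the grasp point and soap below 0.12 m), for 0.2 s.
At the end, for the whole second after the job is handed in: the soap lies flat and still on the slab, fully out of the mouth (its centre at least 26 mm in front of the mouth plane and within 150 mm of the mouth) with its centre short of the groove's edge; the push pad is back up; brush, bowl, soap holder, mug and bottle are within 30 mm of where they stood (x of soap in the frame of dispenser below -0.026 m and y of soap in the frame of groove_edge below -0.005 m and horizontal distance between soap and mouth below 0.15 m and height (world z) of soap between 0.051 and 0.059 m and angle between soap_bar's own z axis and vertical below 0.1 rad and linear speed of soap_bar below 0.01 m/s and value of joint push_key below 0.05 rad and distance of each of brush_mid, bowl, holder_mid, mug, bleach from where it was at the start of the episode below 0.03 m); the robot touches nothing.
It fails at once if the soap falls into the groove (height (world z) of soap below 0.045 m).
It fails at once if the soap is picked up (height (world z) of soap above 0.075 m).
It fails at once if another thing on the slab is moved by more than 30 mm (distance of any of brush_mid, bowl, holder_mid, mug, bleach from where it was at the start of the episode above 0.03 m).
It also fails if it takes over 38 s, if anything falls off the work surface, if the arm or the gripper's body presses on something with over 40 N, if the wrist force passes 120 N, or if a joint passes its speed limit or range.

### The arm

A 6-joint arm with a two-finger parallel gripper is mounted at the origin on the work surface. World frame = base frame: x ahead of the robot, y to its left, z up, the work surface at z = 0. Lengths are in m, angles in degrees, forces in N, time in s.
With the tool pointing down it reaches from about 0.35 to 1 m from the base axis. Payload 7.1 kg.
Tool frame: the origin (TCP) lies midway between the tips of the shut fingers; the grasp point (between the pads) lies 19 mm behind it; z points along the fingers, y is the direction in which the jaws open and shut (so a half turn about z gives the same grasp; the last joint's range is limited). The gripper opens to 85 mm and grips with 20 to 120 N. Pads are 22 mm wide; open, the fingers measure 114 mm over their backs; the gripper's body (76 mm by 85 mm) begins 54 mm behind the grasp point. The pads swing forward as they close: fully open they stand 13 mm farther back than shut.
Start: joints at [71.219, 24.242, 93.386, -0, 62.372, -1.089], TCP at [0.19, 0.595, 0.231] pointing down, gripper open.
Joint ranges: [-172.04, 172.04], [-51.8, 120.97], [4.93, 147.93], [-75.15, 255.16], [6.16, 154.13], [-145.62, 145.62]. Speed limits (degrees/s): [136.94, 136.94, 172.46, 180, 180, 180].

### API

Orientations are given as [roll, pitch, yaw] about the fixed x, y, z axes, in that order (R = Rz(yaw) Ry(pitch) Rx(roll)).
In Python, from cell import status, snapshot, get_calibration, env gives the robot as it stands.
- The arm moves only by the tool arm_command, never from a script. Its argument "steps" is a list of rows, each a list of 7 numbers: the turn, a rotation vector about the world's x, y, z in degrees, then the shift along the world's x, y, z in mm, then the closure, from -1 (fully open) to 1 (shut). A call has 1 to 10 rows; each row is the pose to reach, as a shift and turn from the pose measured when the call began; what a row does not reach only later rows make up. A row lasts 1/8 s, in which the tool goes at most 62.5 mm and 10.7 degrees, less where a joint would pass 70% of its speed; a pose out of reach is approached as far as the arm can. A call with a gripper value outside its range is refused whole. The fingers move at their own pace and stop on an object; the grip force is fixed at half the most. Time passes only in rows, so rows that repeat a pose let the fingers close. It gives the time, the measured TCP pose, the force and the opening at its end, in the units of the state.
- status.get_state(): the state, without advancing time (a new reading comes with each control period).
- snapshot(name): name is "scene" or "top" or "wrist"; returns the picture (420x560x3 uint8, red, green, blue); there is no depth.
- get_calibration(name): a dict with "fx", "fy", "cx", "cy" (pixels), "D" ([k1, k2, p1, p2, k3] as OpenCV has them; the pictures are not rectified), "R" (3x3) and "t" (3): a world point X has camera coordinates R X + t; the wrist camera has in their place "hand_eye" (4x4, takes a point from camera to tool coordinates, whose origin is the TCP and whose axes are the flange's). Camera axes: x right, y down, z forward; pixel columns grow to the right and rows downward; lengths in m; the calibration is good to about 2 mm. A picture is of the moment at which its call begins: read the wrist's pose just before it. get_calibration takes no time and is no camera call.
- env.job_done(): hands the job in, once; it reports no verdict.
The state is a dict: "time_s": time; "joint_positions": joint angles; "qvel": joint speeds; "joint_torque": joint torques, N m; "eef_pos": TCP position; "ee_rot": TCP orientation; "contact_force": force on the tool from outside, world axes, zero at the start; "torque": the same for the moment, N m; "opening": finger opening in m.
Only numpy, scipy, OpenCV 4.12 (cv2) and the standard library are available. Lean on these libraries where they do the work, as an engineer would, in place of code of your own. Each camera call takes 0.05 s, during which the arm holds its last target.

## Working session

There is one attempt and no reset: what is moved stays moved. The work goes in short steps, Python scripts to look and compute and a tool call to move; the robot and the scene stay as the last step left them, time stands still between calls to the robot, and variables do not carry over. Pictures are saved under pics/ and viewed, and the job is handed in when it is done.

Besides the shell and the picture viewer there is one more tool, called after "Call:" in YAML: its name, and indented under it one key for each argument. arm_command: Moves the arm, as the interface text tells. Its arguments: {"type":"object","properties":{"steps":{"type":"array","items":{"type":"array","items":{"type":"number"}}}},"required":["steps"]}

```bash
ls; mkdir -p pics
python3 - <<'E'
from cell import status, snapshot, get_calibration
import cv2
for n in ["scene","top","wrist"]:
    im=snapshot(n); cv2.imwrite(f"pics/{n}0.png",im[:,:,::-1])
    c=get_calibration(n); print(n,c)
print(status.get_state())
E
```

```text
pics
scene {'fx': 536.4922519750457, 'fy': 536.4922519750457, 'cx': 277.82776197105545, 'cy': 203.3085866717367, 'D': array([-0.1454856,  0.       ,  0.       ,  0.       ,  0.       ]), 'R': array([[-0.63040151,  0.77593797,  0.02267612],
       [ 0.48861961,  0.41933317, -0.76512127],
       [-0.6031955 , -0.47125361, -0.64348678]]), 't': array([ 0.31858275, -0.24227441,  1.52391478])}
top {'fx': 459.7787663629719, 'fy': 459.7787663629719, 'cx': 276.8265135255767, 'cy': 213.74547726402622, 'D': array([0.0117505, 0.       , 0.       , 0.       , 0.       ]), 'R': array([[ 1.13993219e-02, -9.99934916e-01, -4.68019922e-04],
       [-9.89922640e-01, -1.12191094e-02, -1.41164083e-01],
       [ 1.41149644e-01,  2.07247833e-03, -9.89986102e-01]]), 't': array([0.06919027, 0.60911956, 1.01202268])}
wrist {'fx': 325.20255866424174, 'fy': 325.20255866424174, 'cx': 279.4904791125525, 'cy': 208.08171220583716, 'D': array([-0.0455093,  0.       ,  0.       ,  0.       ,  0.       ]), 'hand_eye': array([[-5.27533137e-04, -9.49893437e-01, -3.12573478e-01,
         7.99707050e-02],
       [ 9.99999
[... 211 characters left out ...]
,
         1.00000000e+00]])}
{'time_s': 0.15, 'joint_positions': array([ 7.12194548e+01,  2.42758101e+01,  9.34207260e+01,  1.44631304e-03,
        6.23729793e+01, -1.08705856e+00]), 'qvel': array([-0.00220025, -0.15971506, -0.12557568,  0.03994829, -0.13096464,
        0.03890562]), 'joint_torque': array([ 6.93876864e-04, -5.57767296e+01, -2.82016844e+01, -4.68682219e-05,
        4.82735762e-03,  3.20359777e-05]), 'eef_pos': array([0.18976906, 0.59504784, 0.23071306]), 'ee_rot': array([-1.79930521e+02, -2.59918434e-03,  1.62305840e+02]), 'contact_force': array([ 0.00484203, -1.12884134, -0.56494329]), 'torque': array([-0.01833928,  0.02767237,  0.01568287]), 'opening': 0.08571289713276085}
```

View pics/scene0.png

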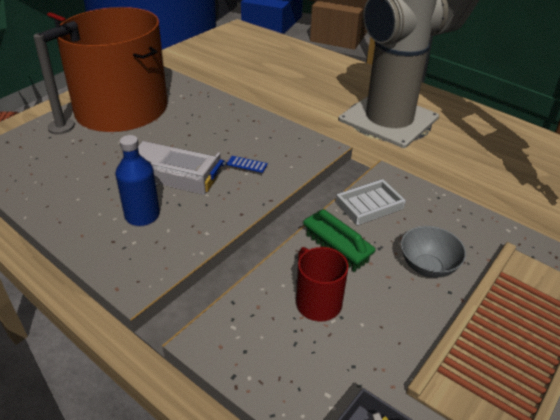

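View pics/top0.png

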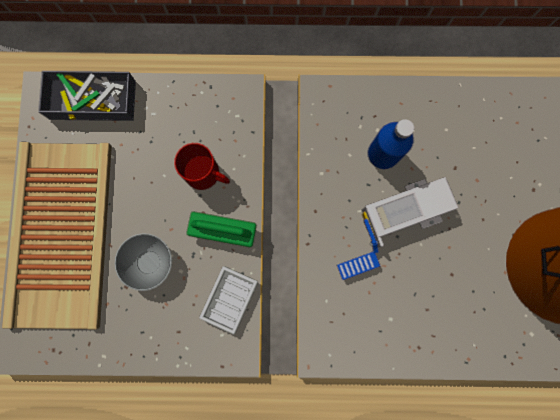

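View pics/wrist0.png

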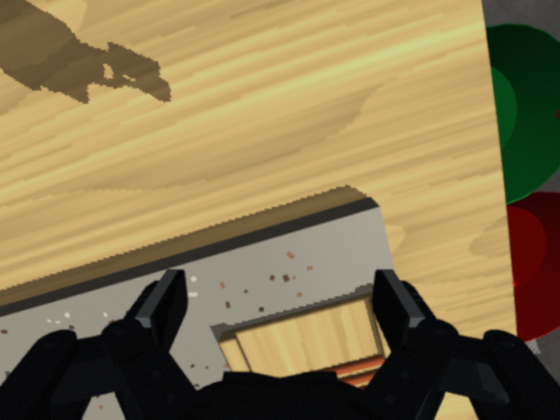

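Run:
```python
import cv2
im=cv2.imread("pics/top0.png")
c=im[170:290,325:465]; cv2.imwrite("pics/crop0.png",cv2.resize(c,None,fx=5.5,fy=5,interpolation=cv2.INTER_CUBIC) if 0 else cv2.resize(c,None,fx=5,fy=5,interpolation=cv2.INTER_CUBIC))
im=cv2.imread("pics/scene0.png")
c=im[130:215,130:280]; cv2.imwrite("pics/crop1.png",cv2.resize(c,None,fx=5,fy=5,interpolation=cv2.INTER_CUBIC))
```

```text
(no output)
```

View pics/crop0.png

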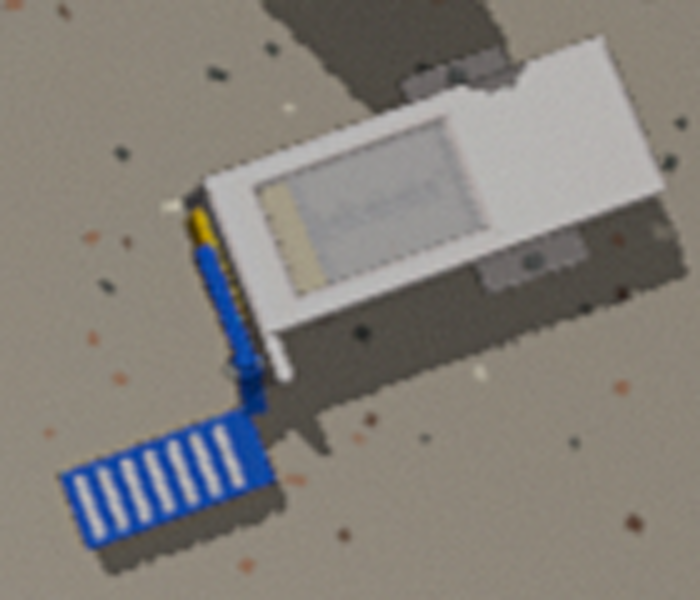

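View pics/crop1.png

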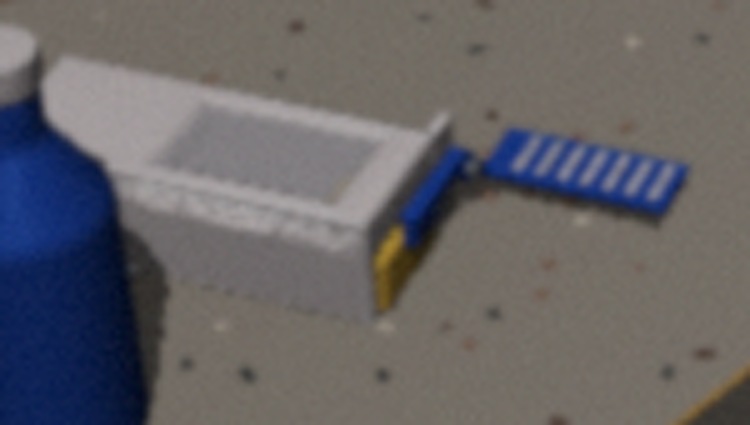

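```bash
cat > h.py <<'E'
import numpy as np, cv2
from cell import get_calibration
def ray(name,uv,z):
    c=get_calibration(name);K=np.array([[c['fx'],0,c['cx']],[0,c['fy'],c['cy']],[0,0,1]])
    n=cv2.undistortPoints(np.array([[uv]],float),K,c['D'])[0,0]
    R=np.array(c['R']);o=-R.T@c['t'];d=R.T@np.r_[n,1]
    return o+d*(z-o[2])/d[2]
def proj(name,X):
    c=get_calibration(name);K=np.array([[c['fx'],0,c['cx']],[0,c['fy'],c['cy']],[0,0,1]])
    return cv2.projectPoints(np.atleast_2d(X).astype(float),cv2.Rodrigues(np.array(c['R']))[0],np.array(c['t']),K,c['D'])[0][:,0]
E
python3 - <<'E'
from h import *
from scipy.optimize import least_squares
top=lambda p:((p[0]+.5)/5-.5+325,(p[1]+.5)/5-.5+170)
sc=lambda p:((p[0]+.5)/5-.5+130,(p[1]+.5)/5-.5+130)
box=[(207,180),(275,332),(663,190),(602,38)]; pad=[(63,475),(92,548),(275,485),(245,408)]
for p in box: print(ray('top',top(p),.096))
for p in pad: print(ray('top',top(p),.062))
mb=[(0,37,56),(0,-37,56),(190,-37,56),(190,37,56)]
mp=[(-100,-62,22),(-100,-98,22),(-10,-98,22),(-10,-62,22)]
# scene: pad corners
sp=[(685,163),(665,215),(485,172),(510,130)]  # order: outer?, see print
def tf(v,m):
    m=np.array(m)/1000;c,s=np.cos(v[2]),np.sin(v[2])
    return np.c_[v[0]+c*m[:,0]-s*m[:,1],v[1]+s*m[:,0]+c*m[:,1],.04+m[:,2]]
obs=np.array([top(p) for p in box+pad]);
f=lambda v:(proj('top',tf(v,mb+mp))-obs).ravel()
r=least_squares(f,[.62,-.15,-1.3]);print(r.x,np.degrees(r.x[2]));print(r.fun.reshape(-1,2).round(2))
print('scene pad pred crop', ((proj('scene',tf(r.x,mp+mb[:2]))-130)*5).round(0))
for u in [(297,200),(297,250),(297,150)]: print('edge',ray('top',u,.04))
for s in [(118,327),(200,269),(255,234)]:print('edge sc',ray('scene',s,.04))
for n,p,z in [('bleach',(385,160),.04)]: print(n,ray('top',p,z))
E
```

```text
[ 0.62094049 -0.11849631  0.096     ]
[ 0.55467477 -0.14680905  0.096     ]
[ 0.61874896 -0.31685509  0.096     ]
[ 0.68617501 -0.29305426  0.096     ]
[ 0.49320623 -0.05912806  0.062     ]
[ 0.46130699 -0.07168558  0.062     ]
[ 0.489912   -0.15297711  0.062     ]
[ 0.52382968 -0.14033888  0.062     ]
[ 0.58655457 -0.12964735 -1.21137427] -69.40663307559808
[[-0.86 -0.12]
 [-1.9   1.25]
 [ 1.69  0.02]
 [ 0.62 -0.81]
 [-0.58 -0.07]
 [-0.53  0.76]
 [ 0.79 -0.62]
 [ 0.78 -0.52]]
scene pad pred crop [[660. 206.]
 [686. 162.]
 [506. 123.]
 [476. 165.]
 [362. 224.]
 [431. 130.]]
edge [0.64138028 0.02984492 0.04      ]
edge [0.5259168  0.02924666 0.04      ]
edge [0.76046865 0.03047512 0.04      ]
edge sc [0.97178396 0.02441251 0.04      ]
edge sc [0.78303474 0.0346793  0.04      ]
edge sc [0.64243238 0.05054667 0.04      ]
bleach [ 0.73859731 -0.17544263  0.04      ]
```

Call:
arm_command:
  steps:
    - [0, 0, -10, 60, -100, 0, -0.72]
    - [0, 0, -20, 120, -200, 0, -0.72]
    - [0, 0, -30, 180, -300, 0, -0.72]
    - [0, 0, -40, 240, -400, 0, -0.72]
    - [0, 0, -51.7, 326, -662, 0, -0.72]
    - [0, 0, -51.7, 326, -662, 0, -0.72]
    - [0, 0, -51.7, 326, -662, 0, -0.72]
    - [0, 0, -51.7, 326, -662, 0, -0.72]
    - [0, 0, -51.7, 326, -662, 0, -0.72]
    - [0, 0, -51.7, 326, -662, 0, -0.72]

```text
time_s: 1.4
eef_pos: [0.4701, 0.0358, 0.2309]
ee_rot: [-180.0, 0.0, 110.6]
contact_force: [1.1, 1.0, 0.9]
opening: 0.0734
```

Call:
arm_command:
  steps:
    - [0, 0, 0, 23, -51, -30, -0.72]
    - [-1.4, 3.7, 0, 46, -103, -70, -0.72]
    - [-1.4, 3.7, 0, 46, -103, -80, -0.72]
    - [-1.4, 3.7, 0, 46, -103, -80, -0.72]

```text
time_s: 1.9
eef_pos: [0.5149, -0.0671, 0.1495]
ee_rot: [-175.8, -0.1, 110.5]
contact_force: [-0.4, 0.3, -0.2]
opening: 0.0735
```

Run:
```python
from cell import status, snapshot, get_calibration
import cv2
s=status.get_state();print(s['time_s'],s['eef_pos'],s['ee_rot'],s['contact_force'],s['opening'])
for n in ["scene","top","wrist"]:
    im=snapshot(n)[:,:,::-1]; cv2.imwrite(f"pics/{n}1.png",im)
    if n=='scene': cv2.imwrite("pics/scene1c.png",cv2.resize(im[70:230,130:340],None,fx=3.6,fy=3.6,interpolation=cv2.INTER_CUBIC))
    if n=='top': cv2.imwrite("pics/top1c.png",cv2.resize(im[160:300,290:470],None,fx=4.2,fy=4.2,interpolation=cv2.INTER_CUBIC))
```

```text
1.9 [ 0.51485424 -0.06714689  0.14947762] [-1.75845089e+02 -9.96040031e-02  1.10536120e+02] [-0.37327954  0.27655808 -0.19691529] 0.07345205040959808
```

View pics/scene1c.png

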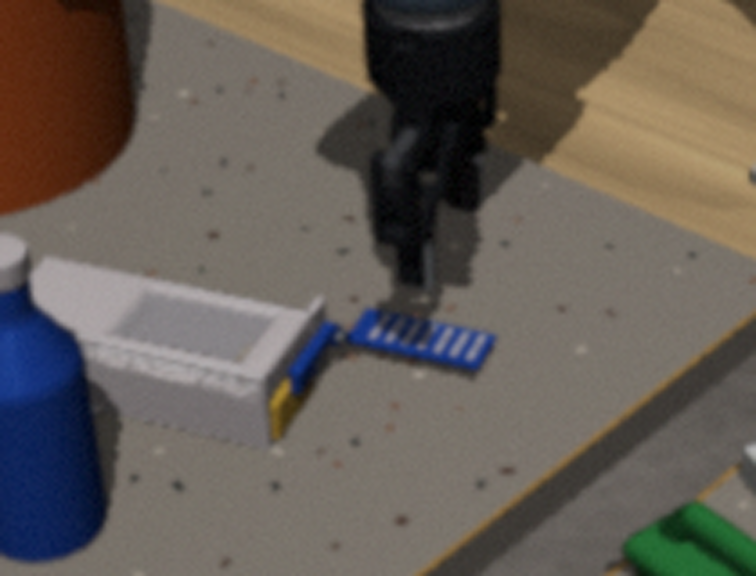

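View pics/wrist1.png

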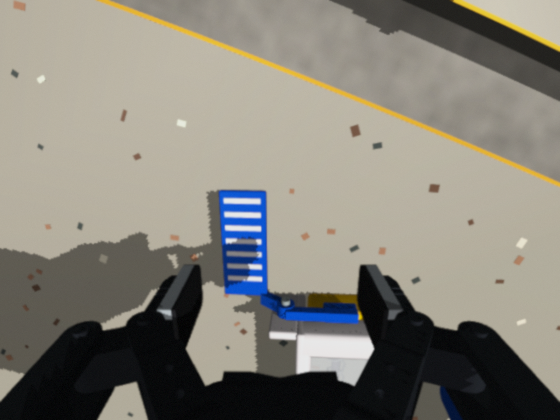

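View pics/top1c.png

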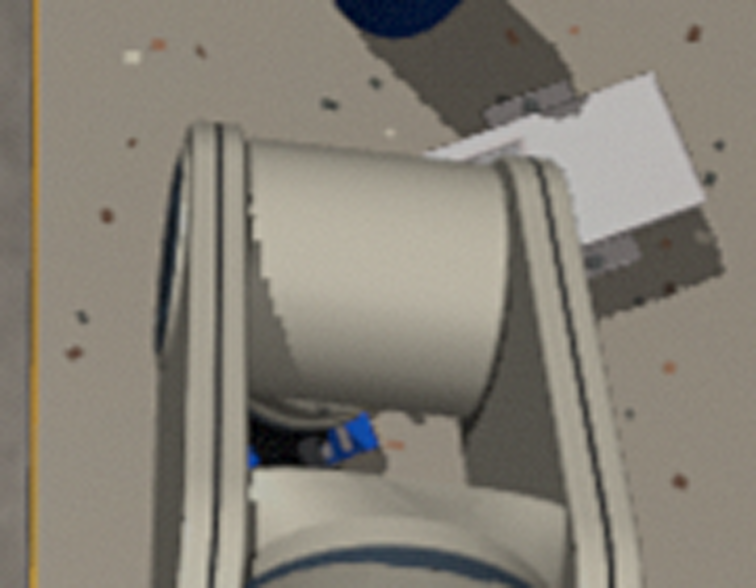

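```bash
cat >> h.py <<'E'
from scipy.spatial.transform import Rotation as Ro
def wcam(p,e):
    c=get_calibration('wrist');T=np.eye(4);T[:3,:3]=Ro.from_euler('xyz',e,degrees=True).as_matrix();T[:3,3]=p
    return c,T@c['hand_eye'],T
def wray(p,e,uv,z):
    c,M,_=wcam(p,e);K=np.array([[c['fx'],0,c['cx']],[0,c['fy'],c['cy']],[0,0,1]])
    n=cv2.undistortPoints(np.array([[uv]],float),K,c['D'])[0,0]
    d=M[:3,:3]@np.r_[n,1];o=M[:3,3];return o+d*(z-o[2])/d[2]
def wproj(p,e,X,tool=False):
    c,M,T=wcam(p,e);K=np.array([[c['fx'],0,c['cx']],[0,c['fy'],c['cy']],[0,0,1]])
    if tool: M=np.array(c['hand_eye'])
    I=np.linalg.inv(M);return cv2.projectPoints(np.atleast_2d(X).astype(float),cv2.Rodrigues(I[:3,:3])[0],I[:3,3],K,c['D'])[0][:,0]
def D(X,v=(.58655,-.12965,-1.21137)):
    d=np.array(X[:2])-v[:2];c,s=np.cos(v[2]),np.sin(v[2]);return np.array([c*d[0]+s*d[1],-s*d[0]+c*d[1]])*1000
E
python3 - <<'E'
from h import *
p=[ 0.51485424,-0.06714689,0.14947762];e=[-175.845,-.0996,110.536]
for uv,z in [((220,190),.062),((266,190),.062),((267,294),.062),((228,295),.062),((298,333),.096),((371,333),.096)]: 
    X=wray(p,e,uv,z);print(uv,X.round(4),D(X).round(1))
for s in (0,5,10,15): print(s,wproj(p,e,[(x,y,-s/1e3) for y in(-.0367,-.050) for x in(-.011,.011)],True).round(0).tolist())
print('TCP D',D(p))
for uv in [(100,0),(250,57),(560,184)]: X=wray(p,e,uv,.04);print(X,D(X))
E
python3 -c "
import cv2
im=cv2.imread('pics/wrist1.png');cv2.imwrite('pics/w1c.png',cv2.resize(im[180:350,140:420],None,fx=2.8,fy=2.8,interpolation=cv2.INTER_CUBIC))"
```

```text
(220, 190) [ 0.4617 -0.0674  0.062 ] [-102.2  -94.9]
(266, 190) [ 0.4937 -0.0547  0.062 ] [-102.8  -60.5]
(267, 294) [ 0.5243 -0.1374  0.062 ] [-14.6 -61. ]
(228, 295) [ 0.4946 -0.1513  0.062 ] [-12.1 -93.7]
(298, 333) [ 0.5523 -0.1374  0.096 ] [ -4.8 -34.8]
(371, 333) [ 0.6003 -0.1165  0.096 ] [-7.4 17.5]
0 [[206.0, 292.0], [202.0, 253.0], [180.0, 292.0], [175.0, 253.0]]
5 [[203.0, 298.0], [200.0, 258.0], [177.0, 298.0], [172.0, 258.0]]
10 [[201.0, 304.0], [197.0, 263.0], [174.0, 304.0], [168.0, 263.0]]
15 [[199.0, 310.0], [195.0, 268.0], [170.0, 310.0], [165.0, 268.0]]
TCP D [-83.72715512 -45.12963835]
[0.33309347 0.02810945 0.04      ] [-236.82853441 -181.7704619 ]
[0.44903003 0.0278056  0.04      ] [-195.76489328  -73.34926602]
[0.70437327 0.02822052 0.04      ] [-106.33956071  165.82316794]
```

View pics/w1c.png

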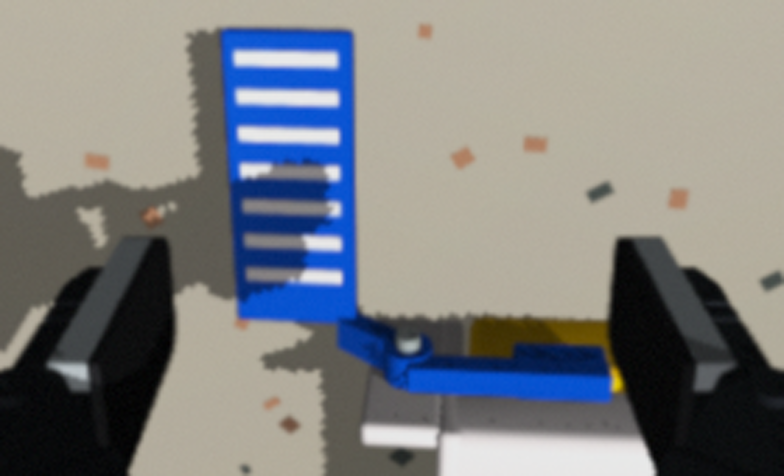

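Call:
arm_command:
  steps:
    - [0, 0, 0, 2, 2, -45, -0.87]
    - [0, 0, 0, 2, 2, -86, -0.87]
    - [0, 0, 0, 2, 2, -88, -0.87]
    - [0, 0, 0, 2, 2, -88, -0.87]

```text
time_s: 2.55
eef_pos: [0.5188, -0.0637, 0.0654]
ee_rot: [-176.2, 0.1, 110.7]
contact_force: [-0.4, 0.4, -0.2]
opening: 0.0797
```

Run:
```python
from cell import status, snapshot, get_calibration
import cv2
from h import D
s=status.get_state();print(s['time_s'],s['eef_pos'],s['ee_rot'],s['contact_force'],s['opening'],D(s['eef_pos']))
for n in ["scene","wrist"]:
    im=snapshot(n)[:,:,::-1]; cv2.imwrite(f"pics/{n}2.png",im)
    if n=='scene': cv2.imwrite("pics/scene2c.png",cv2.resize(im[100:220,180:300],None,fx=5,fy=5,interpolation=cv2.INTER_CUBIC))
    else: cv2.imwrite("pics/wrist2c.png",cv2.resize(im[160:360,140:420],None,fx=2.8,fy=2.8,interpolation=cv2.INTER_CUBIC))
```

```text
2.55 [ 0.51876411 -0.06366716  0.06537339] [-1.76156351e+02  7.13910817e-02  1.10725048e+02] [-0.40903975  0.42416357 -0.18656097] 0.07973506198143337 [-85.60928167 -40.24566584]
```

View pics/scene2c.png

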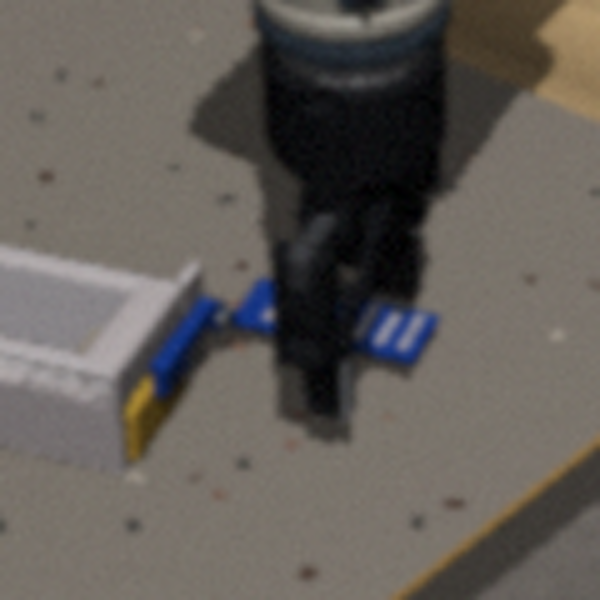

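View pics/wrist2c.png

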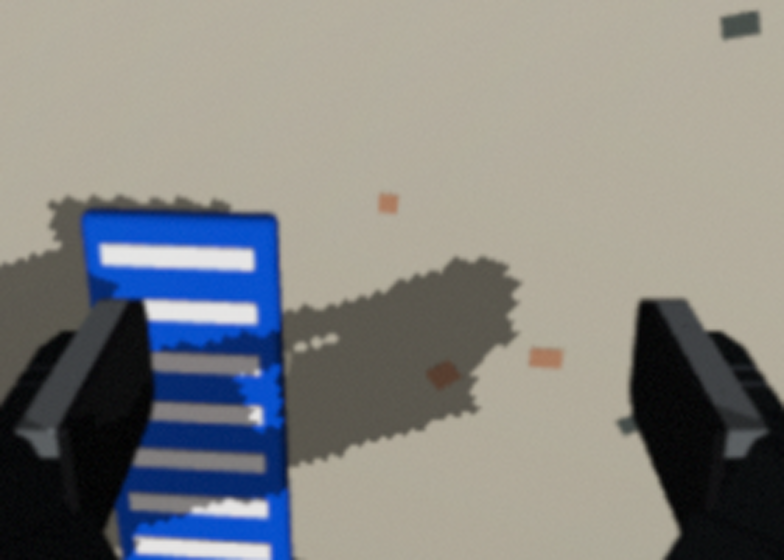

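Run:
```python
from h import *
p=[ 0.51876411,-0.06366716,0.06537339];e=[-176.156,.0714,110.725]
for c in [(84,212),(276,216),(290,545)]:
    uv=(140+c[0]/2.8,160+c[1]/2.8);X=wray(p,e,uv,.062);print(D(X).round(1))
T=wcam(p,e)[2]
for s in (8,10,12,14):
  q=[(.011,-.040,-s/1e3),(.011,-.047,-s/1e3),(.011,.040,-s/1e3),(.011,.047,-s/1e3)]
  print(s,((wproj(p,e,q,True)-[140,160])*2.8).round(0).tolist())
  W=np.array([(T@np.r_[a,1])[:3] for a in q]);print('  world z',W[:,2].round(4),'D',[D(w).round(0).tolist() for w in W], ((proj('scene',W)-[180,100])*5).round(0).tolist())
```

```text
[-102.7  -94.6]
[-103.   -59.8]
[-30.7 -59.9]
8 [[143.0, 282.0], [101.0, 282.0], [628.0, 282.0], [670.0, 282.0]]
  world z [0.076  0.0765 0.0707 0.0702] D [[-97.0, -80.0], [-97.0, -87.0], [-97.0, 0.0], [-97.0, 7.0]] [[416.0, 307.0], [421.0, 298.0], [354.0, 418.0], [349.0, 428.0]]
10 [[140.0, 288.0], [98.0, 288.0], [631.0, 288.0], [674.0, 288.0]]
  world z [0.078  0.0785 0.0727 0.0722] D [[-97.0, -80.0], [-97.0, -86.0], [-97.0, 0.0], [-97.0, 7.0]] [[416.0, 304.0], [421.0, 295.0], [354.0, 415.0], [348.0, 425.0]]
12 [[137.0, 294.0], [94.0, 294.0], [634.0, 294.0], [677.0, 293.0]]
  world z [0.08   0.0805 0.0747 0.0742] D [[-97.0, -79.0], [-97.0, -86.0], [-97.0, 0.0], [-97.0, 7.0]] [[416.0, 301.0], [421.0, 291.0], [354.0, 411.0], [348.0, 422.0]]
14 [[134.0, 300.0], [90.0, 300.0], [637.0, 300.0], [681.0, 299.0]]
  world z [0.082  0.0825 0.0766 0.0762] D [[-97.0, -79.0], [-97.0, -86.0], [-97.0, 1.0], [-97.0, 8.0]] [[416.0, 297.0], [421.0, 288.0], [354.0, 408.0], [348.0, 418.0]]
```

Call:
arm_command:
  steps:
    - [0, 0, 0, 0, 0, -10, -0.87]
    - [0, 0, 0, 0, 0, -16, -0.87]
    - [0, 0, 0, 0, 0, -16, -0.87]
    - [0, 0, 0, 0, 0, -16, -0.87]

```text
time_s: 3.15
eef_pos: [0.5192, -0.0641, 0.0497]
ee_rot: [-176.2, 0.1, 110.7]
contact_force: [-0.5, 0.4, -1.1]
opening: 0.0799
```

Call:
arm_command:
  steps:
    - [0, 0, 0, 0, 0, -4, -0.87]
    - [0, 0, 0, 0, 0, -4, -0.87]

```text
time_s: 3.4
eef_pos: [0.52, -0.0641, 0.0458]
ee_rot: [-176.3, 0.1, 110.7]
contact_force: [2.1, 1.1, 2.4]
opening: 0.08
```

Call:
arm_command:
  steps:
    - [0, 0, 0, 0, 0, -9, -0.87]
    - [0, 0, 0, 0, 0, -9, -0.87]
    - [0, 0, 0, 0, 0, -9, -0.87]
    - [0, 0, 0, 0, 0, -9, -0.87]
    - [0, 0, 0, 0, 0, -9, -0.87]

```text
time_s: 4.03
eef_pos: [0.5204, -0.0641, 0.0372]
ee_rot: [-176.3, 0.2, 110.7]
contact_force: [0.7, 0.6, 4.1]
opening: 0.0796
```

```bash
cat > look.py <<'E'
import sys
from cell import status, snapshot
import cv2
k=sys.argv[1]
s=status.get_state();print(s['time_s'],s['eef_pos'],s['ee_rot'],s['contact_force'],s['opening'])
for n in ["scene","wrist"]:
    im=snapshot(n)[:,:,::-1]; cv2.imwrite(f"pics/{n}{k}.png",im)
    if n=='scene': cv2.imwrite(f"pics/scene{k}c.png",cv2.resize(im[100:220,180:300],None,fx=5,fy=5,interpolation=cv2.INTER_CUBIC))
E
python3 look.py 3
```

```text
4.025 [ 0.52040281 -0.06408201  0.03721465] [-1.76321714e+02  1.52161579e-01  1.10689486e+02] [0.70186004 0.55962311 4.13911675] 0.07960380021208237
```

View pics/scene3c.png

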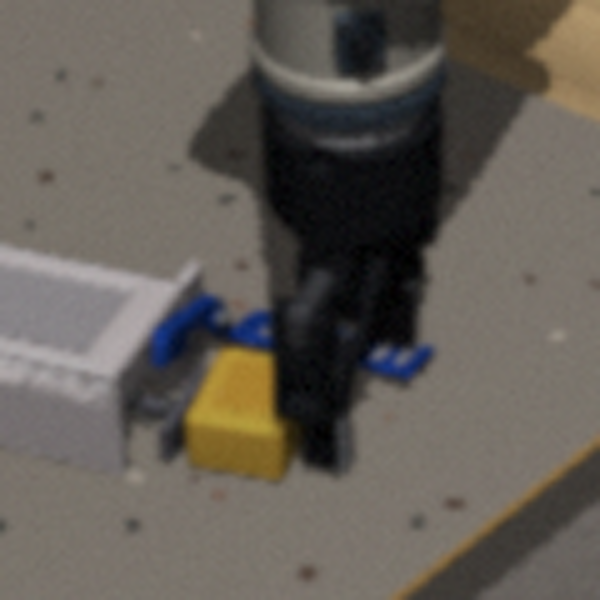

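View pics/wrist3.png

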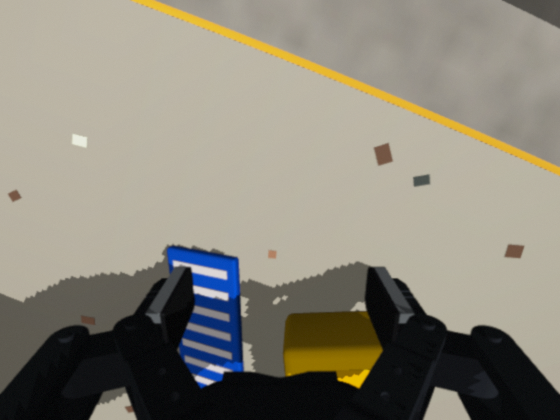

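Call:
arm_command:
  steps:
    - [0, 0, 0, -1, 3, 0, -0.87]
    - [0, 0, 0, -1, 3, 0, -0.87]
    - [0, 0, 0, -1, 3, 4, -0.87]
    - [0, 0, 0, -1, 3, 10, -0.87]
    - [0, 0, 0, -1, 3, 20, -0.87]
    - [0, 0, 0, -1, 3, 50, -0.87]
    - [0, 0, 0, -1, 3, 100, -0.87]
    - [0, 0, 0, -40, 103, 150, -0.87]
    - [0, 0, 0, -60, 153, 150, -0.87]
    - [0, 0, 0, -80, 200, 150, -0.87]

```text
time_s: 5.38
eef_pos: [0.4529, 0.1076, 0.1856]
ee_rot: [-176.5, 0.2, 110.6]
contact_force: [0.5, 0.0, 0.2]
opening: 0.0799
```

```bash
python3 look.py 4
python3 - <<'E'
from cell import snapshot
import cv2
im=snapshot("top")[:,:,::-1]; cv2.imwrite("pics/top4.png",im)
cv2.imwrite("pics/top4c.png",cv2.resize(im[160:300,290:470],None,fx=4,fy=4,interpolation=cv2.INTER_CUBIC))
E
```

```text
5.375 [0.45285333 0.10756712 0.18556791] [-1.76518405e+02  1.58182689e-01  1.10618795e+02] [0.52864736 0.00966495 0.22535136] 0.07990098906771903
```

View pics/scene4c.png

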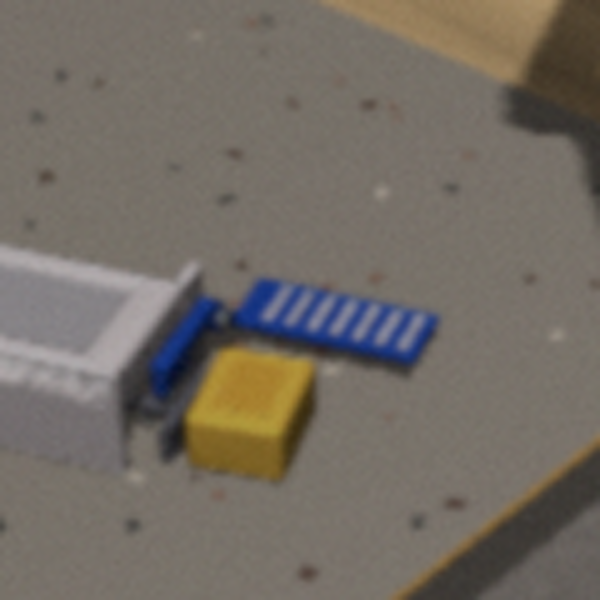

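View pics/top4c.png

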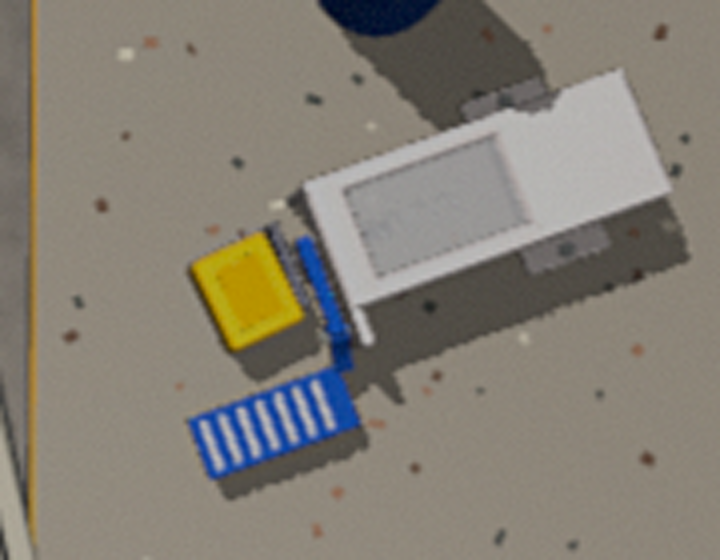

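View pics/wrist4.png

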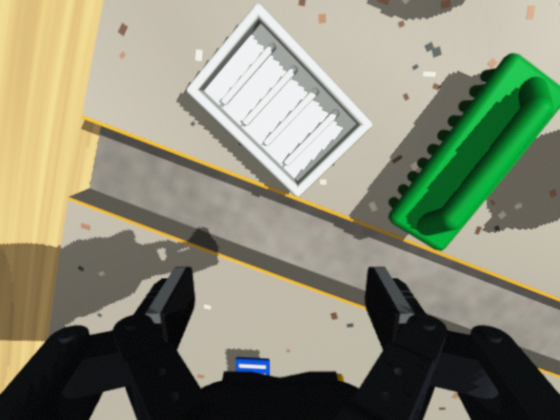

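Run:
```python
from h import *
X=ray('top',(290+248/4,160+292/4),.07);print(X,D(X))
from cell import env,status
s=status.get_state();print(s['qvel'],s['contact_force'])
print(env.job_done())
```

```text
[ 0.56315365 -0.091473    0.07      ] [-43.96680874  -8.47301587]
[-3.6495981   1.23331011 -0.83559186 -1.05074053 -0.43010794 -1.43146958] [ 0.08395622  0.36241937 -0.15613071]
the job is handed in; nothing more can be done
None
```

The soap is out of the dispenser and lying flat on the slab, and I have handed the job in; no verdict was reported.

**What I did:** I set the fingers about 80 mm apart with a 4° tilt. One finger pressed the outer part of the blue pad while the other stood about 72 mm in front of the mouth. The bar shot out, came to rest against that finger and stayed there for about 0.5 s. I then backed off 3 mm and lifted clear, and moved away over the groove. The clock read about 5.4 s at that point, well under the 38 s limit.

**Last checks:**
- **Soap:** the top camera puts its centre about 44 mm in front of the mouth plane, where at least 26 mm is needed. It is about 0.12 m short of the groove edge and looks flat.
- **Pad and gripper:** the pad looks fully back up. The contact force at the end was about zero, so the robot is touching nothing.
- **Bystanders:** I did not touch any of them, but I did not re-measure their positions.

**Disagreements:**
- **Dispenser position:** the wrist and top cameras differed by about 3 mm.
- **Fingertip height:** the scene and wrist views disagreed by several mm, so I found the pad by touch.
- **Residual motion:** the arm's joints still showed a few degrees per second when I handed in, with the gripper well clear of everything.

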